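# Click the length stop into the red notch and butt the work piece against it

### The job

Push the blue stop carriage along its rail with a fingertip until its spring pin drops with a click into the notch at the red tag. Then push the wooden work piece along the channel towards the carriage until it butts against the carriage's stop plate, gently enough that the carriage stays clicked in. Only push: lift nothing, do not pull up the pin, and leave the other things on the bench where they are.

Things in the scene. Friction and masses are not known exactly. Their poses are not given: they have to be found in the camera images.
- stop_fence: Fixed plywood plate 12 mm thick with an aluminium rail at its back. Origin on the bench top; +y runs along the rail to the robot's left, +x away from the robot. Plate: x -70 to 50 mm, y -160 to 160 mm. Rail: x 15 to 45, top at z 44; its top has three cross slots, the notches, 11 mm wide, at y -80, -50, -20 mm.
- carriage (a joint): Place of the blue stop carriage along the rail, m, growing to the fence's +y; carriage centre at fence y = -0.125 + this value: notches at 0.045, 0.075, 0.105; end stops 0 and 0.140. Sliding drag about 1 N; within about 4 mm of a notch the pin falls in by itself and centres the carriage; pushing out again takes 13 to 18 N.
- pin (a joint): Height of the carriage's spring pin, m: about -0.0005 while it rides on the rail top, about -0.0038 when it has dropped into a notch. The pin's round black head, 17 mm wide, stands low on top of the carriage, 32 mm from the push face; its top is 75 mm above the bench when riding.
- index (a point): On the carriage's top face at its white index line, 67 mm above the bench, above the carriage's centre as joint carriage counts it. The blue block is 52 mm wide across the rail and reaches 32 mm to the right and 22 mm to the left of this line, and from z 45 to 67 mm.
- push_face (a point): Centre of the carriage block's flat right-hand end face (facing the fence's -y), 52 wide x 22 mm tall, at z 56 mm: push here towards the fence's +y.
- stop_face (a point): Centre of the stop plate's face that looks to the fence's +y, at z 43 mm. The aluminium plate (50 mm wide, 46 mm tall, z 20 to 66 mm) hangs from the carriage across the channel; the work piece butts against this face. Its axes are those of the fence.
- red_tag: Round red tag, 20 mm across, 3 mm thick, fixed on the plywood in front of the notch that is wanted, with a small pointer to it. Origin under its centre, at the notch's y along the fence; axes as the fence. The tags' order along the fence changes.
- yellow_tag: Like the red tag, but yellow, at another notch (not wanted).
- white_tag: Like the red tag, but white, at the third notch (not wanted).
- piece_centre (a point): Centre of the work piece, a brown hardwood offcut 45 wide (point x) x 105 long (point y) x 24 mm tall, loose, under 0.12 kg, lying along the channel left of the carriage, its top 36 mm above the bench. Push it on its left end, the one towards the fence's +y.
- tape_measure: Yellow pocket tape 38 x 86 x 62 mm, bystander. Origin at its underside.
- hex_keys: Green folding hex key set 28 x 92 x 18 mm, bystander. Origin at its underside.
- brass_weight: Turned brass weight 47 mm across, 44 mm tall, bystander. Origin at its underside.
- offcut_3: Small hardwood offcut 34 x 85 x 18 mm outside the fence, bystander. Origin at its underside.
- channel (a point): Middle of the floor of the 47 mm wide channel in front of the rail, 12 mm above the bench; fence x = -8.5 mm, y = 0; axes as the fence. The rail bounds it behind; in front a guide strip 10 mm wide, its top 22 mm above the bench (14 mm below the work piece's top). Both ends are open.
There are look-alikes about, which are no part of the job. What is shaped like the part that bears piece_centre but turquoise is not meant.

How it is judged (in metres and radians):
On the way:
1. the carriage is clicked into the notch at the red tag before the work piece is brought up to it (y of index in the frame of red_tag between -0.003 and 0.003 m and value of joint pin below -0.002 m and y of piece_centre in the frame of stop_face above 0.06 m), for 0.2 s.
At the end, for the whole second after the job is handed in: The carriage rests within 3 mm of the red tag's notch with its pin down in it, and the work piece lies flat in the channel with its end within 3 mm of the stop plate; nothing moves (y of index in the frame of red_tag between -0.003 and 0.003 m and value of joint pin below -0.002 m and y of piece_centre in the frame of stop_face between 0.0505 and 0.0555 m and x of piece_centre in the frame of stop_fence between -0.014 and -0.003 m and height (world z) of piece_centre below 0.028 m and angle between the y axis of piece_centre and the y axis of stop_fence, either way round below 0.1 rad and velocity of joint carriage between -0.01 and 0.01 m/s); the robot touches nothing.
It fails at once if the work piece is lifted (height (world z) of piece_centre above 0.036 m).
It fails at once if the pin is pulled up (value of joint pin above 0.005 m).
It fails at once if a bystander is shifted by more than 20 mm (distance of any of tape_measure, hex_keys, brass_weight, offcut_3 from where it was at the start of the episode above 0.02 m).
It also fails if it takes over 59 s, if anything falls off the work surface, if the arm or the gripper's body presses on something with over 40 N, if the wrist force passes 120 N, or if a joint passes its speed limit or range.

### The arm

A 6-joint arm with a two-finger parallel gripper is mounted at the origin on a cart in front of the work surface, level with it; the furniture and walls round the work are solid. World frame = base frame: x ahead of the robot, y to its left, z up, the work surface at z = 0. Lengths are in m, angles in degrees, forces in N, time in s.
With the tool pointing down it reaches from about 0.325 to 0.9 m from the base axis. Payload 6.1 kg.
Tool frame: the origin (TCP) lies between the finger pads; the fingertips stand 25 mm ahead of it and the grasp point (between the pads) lies 6 mm ahead of it; z points along the fingers, y is the line along which they close (so a half turn about z gives the same grasp; the last joint's range is limited). The gripper opens to 85 mm and grips with 20 to 120 N. Pads are 22 mm wide; open, the fingers measure 114 mm over their backs; the gripper's body (76 mm by 85 mm) begins 54 mm behind the grasp point. The pads swing forward as they close: fully open they stand 13 mm farther back than shut.
Start: joints at [-77.412, 12.628, 87.462, -0, 79.91, -7.225], TCP at [0.212, -0.588, 0.256] pointing down, gripper open.
Joint ranges: [-170.65, 170.65], [-52.31, 119.04], [5.05, 147.46], [-71.25, 251.25], [11.57, 151.72], [-153.62, 153.62]. Speed limits (degrees/s): [147.25, 147.25, 172.46, 180, 180, 180].

### API

Orientations are given as [roll, pitch, yaw] about the fixed x, y, z axes, in that order (R = Rz(yaw) Ry(pitch) Rx(roll)).
In Python, from bench import arm gives the robot as it stands. The module is installed in compiled form; this text tells all that it offers.
- The arm moves only by the shell command python3 -m crank 'ROWS' [FORCE]. ROWS is JSON, a list that holds one entry, the list of rows, each a list of 7 numbers: the turn, a rotation vector about the tool's x, y, z in degrees, then the shift along the tool's x, y, z in mm, then the closure, from -1 (fully open) to 1 (shut). In form: [[[ax, ay, az, dx, dy, dz, jaw], ...]]. A call has 1 to 5 rows; each row is the pose to reach, as a shift and turn from the pose commanded when the call began, along the tool's axes at that moment; what a row does not reach only later rows make up. A row lasts 1/12 s, in which the tool goes at most 41.7 mm and 7.16 degrees, less where a joint would pass 70% of its speed; a pose out of reach is approached as far as the arm can. A call with a gripper value outside its range is refused whole. The fingers move at their own pace and stop on an object; FORCE is the grip in N (left out, the last holds). Time passes only in rows, so rows that repeat a pose let the fingers close. It gives the time, the measured TCP pose, the force, the opening and the grip force at its end, in the units of the state.
- arm.observe(): the state, without advancing time (a new reading comes with each control period).
- arm.capture(name): name is "scene" or "top" or "wrist"; returns (picture, depth): 384x512x3 uint8, red, green, blue; 384x512 float32, m along the optical axis (not along the pixel's ray), 0 where there is no reading.
- arm.calibration(name): a dict with "mtx" (3x3 intrinsics, pixels), "k1" (the pictures are not rectified: a ray, as slopes to the right and down, at radius r is drawn at 1 + k1 r^2 times it, then the intrinsics apply), "position" and "rotation" of the camera in the world; the wrist camera has in their place "mount" (4x4, takes a point from camera to tool coordinates, whose origin is the TCP and whose axes are the flange's). Camera axes: x right, y down, z forward; pixel columns grow to the right and rows downward; lengths in m; the calibration is good to about 2 mm. A picture is of the moment at which its call begins: read the wrist's pose just before it. calibration takes no time and is no camera call.
- arm.hand_in(): hands the job in; it is judged then, once.
The state is a dict: "time": time; "joint_pos": joint angles; "dq": joint speeds; "joint_efforts": joint torques, N m; "eef_pos": TCP position; "eef_rot": TCP orientation; "force": force on the tool from outside, world axes, zero at the start; "torque": the same for the moment, N m; "grip_width": finger opening in m; "gripper_force": force on a finger pad.
Only numpy, scipy, OpenCV 4.12 (cv2) and the standard library are available. Lean on these libraries where they do the work, as an engineer would, in place of code of your own. Each camera call takes 0.05 s, during which the arm holds its last target. There are 200 camera calls.

## Working session

There is one attempt and no reset: what is moved stays moved. The work goes in short steps, Python scripts to look and compute and a shell command to move; the robot and the scene stay as the last step left them, time stands still between calls to the robot, and variables do not carry over. Pictures are saved under pics/ and viewed, at most 10 in all, crops included, and the job is handed in when it is done.

```bash
mkdir -p pics; cat > h.py <<'E'
import numpy as np, cv2
from bench import arm
from scipy.spatial.transform import Rotation as R
def cam(name):
    c=arm.calibration(name)
    if 'position' in c:
        Rm=np.array(c['rotation']); 
        Rm=Rm if Rm.shape==(3,3) else R.from_euler('xyz',Rm,degrees=True).as_matrix()
        return np.array(c['mtx']),c['k1'],Rm,np.array(c['position'])
    s=arm.observe(); T=np.eye(4); T[:3,:3]=R.from_euler('xyz',s['eef_rot'],degrees=True).as_matrix(); T[:3,3]=s['eef_pos']
    M=T@np.array(c['mount']); return np.array(c['mtx']),c['k1'],M[:3,:3],M[:3,3]
def rays(C,uv):
    K,k,Rm,p=C; uv=np.atleast_2d(uv).astype(float)
    x=(uv-[K[0,2],K[1,2]])/[K[0,0],K[1,1]]; y=x.copy()
    for _ in range(20): y=x/(1+k*(y**2).sum(1,keepdims=True))
    return np.c_[y,np.ones(len(y))]@Rm.T
def onz(C,uv,z):
    d=rays(C,uv); p=C[3]; return p+d*((z-p[2])/d[:,2])[:,None]
def world(C,uv,depth):
    uv=np.atleast_2d(uv).astype(int); return C[3]+rays(C,uv)*depth[uv[:,1],uv[:,0]][:,None]
E
python3 - <<'E'
from h import *
for n in ('top','scene'):
    c=cam(n); p,d=arm.capture(n); cv2.imwrite(f'pics/{n}0.png',p[:,:,::-1]); np.savez(f'{n}0.npz',p=p,d=d)
    print(n,c)
print(arm.observe())
E
```

```text
top (array([[415.10279954,   0.        , 254.47944264],
       [  0.        , 415.10279954, 199.60873614],
       [  0.        ,   0.        ,   1.        ]]), 0.045511663118988695, array([[-2.52593873e-02, -9.79520293e-01,  1.99754746e-01],
       [-9.99672097e-01,  2.55897763e-02, -9.28135596e-04],
       [-4.20255160e-03, -1.99712690e-01, -9.79845488e-01]]), array([ 0.27232243, -0.11737368,  1.19302771]))
scene (array([[403.61837261,   0.        , 245.15663264],
       [  0.        , 403.61837261, 190.97614483],
       [  0.        ,   0.        ,   1.        ]]), -0.13949438292662128, array([[-0.51375296, -0.3651945 ,  0.77633168],
       [-0.85788504,  0.22874322, -0.46011933],
       [-0.00954756, -0.902391  , -0.4308124 ]]), array([-0.4805472 ,  0.49470863,  0.62503624]))
{'time': 0.1, 'joint_pos': array([-7.74109321e+01,  1.26728826e+01,  8.75194423e+01, -8.68943557e-04,
        7.99103184e+01, -7.22708154e+00]), 'dq': array([ 0.00474505, -0.09232548, -0.13612795,  0.03359001,  0.08679146,
        0.0396429 ]), 'joint_efforts': array([ 1.96009474e-03, -4.98247540e+01, -3.90543151e+01, -2.67002060e-04,
        5.65537965e-03,  3.26509529e-06]), 'eef_pos': array([ 0.21173671, -0.58750493,  0.2552831 ]), 'eef_rot': array([-1.79898065e+02, -1.20643073e-02,  1.98162917e+01]), 'force': array([ 0.8029606 , -0.50749949, -0.02446559]), 'torque': array([-0.00445951, -0.00816189,  0.04938216]), 'gripper_force': 0.0, 'grip_width': 0.085689285546908}
```

View pics/top0.png

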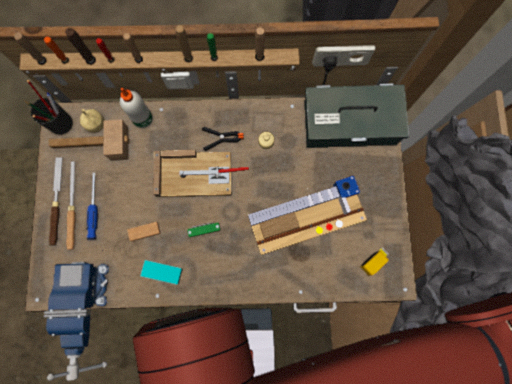

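View pics/scene0.png

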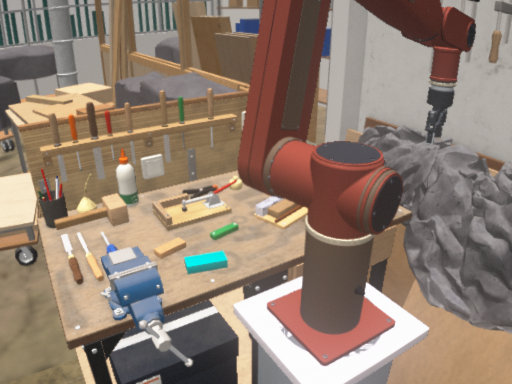

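The top view shows the fence around (308,220), the blue carriage at the right end of the rail (347,187), and the tags yellow (319,230), red (329,227) and white (339,224). The brown piece lies around (280,225). The tape is at (376,262). Next I'll measure the fence frame and enlarge the picture.

```bash
python3 - <<'E'
from h import *
z=np.load('top0.npz'); p,d=z['p'],z['d']; C=cam('top')
crop=p[165:285,235:400]; cv2.imwrite('pics/topc.png',cv2.resize(crop,None,fx=4.8,fy=4.8,interpolation=cv2.INTER_CUBIC)[:,:,::-1])
hsv=cv2.cvtColor(p,cv2.COLOR_RGB2HSV)
def blob(lo,hi,zz,box=(240,165,400,285)):
    m=cv2.inRange(hsv,lo,hi); k=np.zeros_like(m); x0,y0,x1,y1=box; k[y0:y1,x0:x1]=m[y0:y1,x0:x1]
    n,l,s,c=cv2.connectedComponentsWithStats(k)
    for i in range(1,n):
        if s[i,4]>12: print(s[i,4],c[i].round(1),s[i,:4],onz(C,c[i],zz)[0].round(4))
print('red');blob((0,150,120),(8,255,255),.015,(300,210,360,250))
blob((172,150,120),(180,255,255),.015,(300,210,360,250))
print('yel');blob((22,150,150),(35,255,255),.015)
print('white');blob((0,0,200),(180,60,255),.015,(325,210,360,250))
print('blue');blob((100,120,60),(125,255,255),.067)
# fence top face points: height map
v,u=np.mgrid[165:285,240:385]; W=world(C,np.c_[u.ravel(),v.ravel()],d).reshape(120,145,3)
np.save('W.npy',W)
zz=W[...,2]
for lo,hi,nm in((.038,.05,'rail'),(.03,.039,'piece'),(.007,.03,'low'),(.06,.08,'car')):
    m=((zz>lo)&(zz<hi)).astype(np.uint8)
    n,l,s,c=cv2.connectedComponentsWithStats(m)
    for i in range(1,n):
        if s[i,4]>40:
            P=W[l==i]; r=cv2.minAreaRect((P[:,:2]*1000).astype(np.float32)); print(nm,s[i,4],np.median(P,0).round(4),r)
E
```

```text
red
39 [328.8 226.4] [326 223   7   8] [ 0.429  -0.3283  0.015 ]
yel
48 [318.9 229.8] [316 226   7   8] [ 0.4201 -0.2998  0.015 ]
321 [376.4 262.3] [364 249  24  26] [ 0.325  -0.4543  0.015 ]
white
46 [338.8 223.4] [335 220   8   8] [ 0.4368 -0.3573  0.015 ]
blue
296 [347.1 186.6] [336 176  24  21] [ 0.5319 -0.3766  0.067 ]
rail 1045 [ 0.4838 -0.2201  0.0443] ((467.22161865234375, -235.52503967285156), (81.0341796875, 265.5560302734375), 14.918201446533203)
piece 525 [ 0.4357 -0.1858  0.0363] ((436.3018798828125, -185.82452392578125), (47.000755310058594, 105.12354278564453), 16.707679748535156)
low 2593 [ 0.4405 -0.2902  0.0135] ((441.77020263671875, -272.2983703613281), (86.33804321289062, 319.81134033203125), 16.418947219848633)
car 412 [ 0.5277 -0.3734  0.0677] ((513.0702514648438, -382.7275390625), (92.43183898925781, 53.88075256347656), 16.261049270629883)
car 214 [ 0.3235 -0.4405  0.0624] ((325.6841125488281, -442.2645568847656), (36.25104522705078, 57.104339599609375), 42.41158676147461)
```

View pics/topc.png

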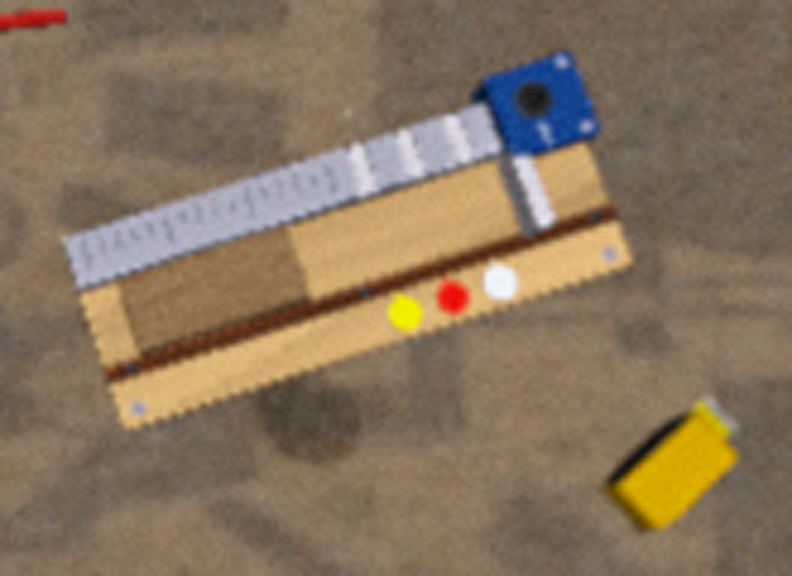

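The crop confirms the fence yaw is about 16.4°. The pin sits on the carriage, the piece is at the left, and red is the middle notch (fence y −50), so the pin will pass the white notch first. I'll save the fence frame and compute the moves.

```bash
cat >> h.py <<'E'
TH=np.radians(16.4); EX=np.array([np.cos(TH),np.sin(TH)]); EY=np.array([-np.sin(TH),np.cos(TH)])
O=.3745*EX-.3858*EY
def fence(P): P=np.asarray(P)[...,:2]-O; return np.stack([P@EX,P@EY],-1)
def goal(fx,fy,ztip):
    s=arm.observe(); Rm=R.from_euler('xyz',s['eef_rot'],degrees=True)
    w=np.r_[O+fx*EX+fy*EY,ztip+.025]
    print('shift',(Rm.inv().apply(w-s['eef_pos'])*1000).round(1),'turn',(Rm.inv()*R.from_euler('xyz',[180,0,16.4],degrees=True)).as_rotvec(degrees=True).round(2),'now',fence(s['eef_pos']).round(4))
E
python3 - <<'E'
from h import *
z=np.load('top0.npz'); C=cam('top')
W=np.load('W.npy');zz=W[...,2]
for lo,hi in((.007,.018),(.03,.039),(.042,.048),(.062,.07)):
    P=W[(zz>lo)&(zz<hi)]; F=fence(P); F=F[(F[:,0]>-.1)&(F[:,0]<.07)]; print(lo,np.percentile(F,[0.5,50,99.5],axis=0).round(4).tolist())
for uv,h in(((328.8,226.4),.015),((318.9,229.8),.015),((338.8,223.4),.015)): print(fence(onz(C,uv,h)))
goal(.03,-.215,.1); goal(.03,-.215,.052)
E
```

```text
0.007 [[-0.0702, -0.1579], [-0.0425, -0.0218], [0.015, 0.1589]]
0.03 [[-0.032, -0.1008], [-0.0064, 0.0756], [0.045, 0.137]]
0.042 [[-0.027, -0.1009], [0.0289, 0.0408], [0.0446, 0.1584]]
0.062 [[-0.0354, -0.153], [0.0221, -0.1201], [0.0554, -0.0995]]
[[-0.05568426 -0.05036498]]
[[-0.05625432 -0.02028128]]
[[-0.05627369 -0.08038368]]
shift [367.9  -0.4 130.4] turn [-0.1  -0.01  3.42] now [-0.3373 -0.2376]
shift [ 3.679e+02 -3.000e-01  1.784e+02] turn [-0.1  -0.01  3.42] now [-0.3373 -0.2376]
```

```bash
python3 -m crank '[[[0,0,3.4,40,0,0,1],[0,0,3.4,80,0,15,1],[0,0,3.4,120,0,30,1],[0,0,3.4,160,0,45,1],[0,0,3.4,200,0,60,1]]]' 30; python3 -m crank '[[[0,0,0,40,5,10,1],[0,0,0,80,10,20,1],[0,0,0,120,10,30,1],[0,0,0,160,10,40,1],[0,0,0,160,10,40,1]]]'; python3 - <<'E'
from h import *
goal(.03,-.215,.052); print(arm.observe()['force'],arm.observe()['time'])
E
```

```text
time: 0.52
eef_pos: [0.3976, -0.5205, 0.1968]
eef_rot: [-180.0, 0.0, 16.4]
force: [0.4, 0.2, 0.7]
grip_width: 0.0255
gripper_force: 0.0
time: 0.93
eef_pos: [0.5579, -0.4805, 0.153]
eef_rot: [-179.7, -0.0, 16.7]
force: [-0.0, 0.1, -1.7]
grip_width: 0.0001
gripper_force: 0.0
shift [  5.  -17.3  76.1] turn [-0.32 -0.04  0.34] now [ 0.0251 -0.2327]
[-0.00645819  0.14659386 -1.73271178] 0.9333
```

```bash
python3 -m crank '[[[0,0,0,3,0,35,1],[0,0,0,5,-10,70,1],[0,0,0,5,-15,75,1],[0,0,0,5,-20,76,1],[0,0,0,5,-25,76,1]]]'; python3 - <<'E'
from h import *
goal(.03,-.17,.052)
C=cam('wrist');p,d=arm.capture('wrist'); cv2.imwrite('pics/w1.png',p[:,:,::-1])
E
```

```text
time: 1.35
eef_pos: [0.5499, -0.4602, 0.0819]
eef_rot: [-180.0, 0.0, 16.4]
force: [0.6, 0.2, 0.8]
grip_width: 0.0
gripper_force: 0.0
shift [  6.9 -41.    4.9] turn [-0.04  0.03  0.  ] now [ 0.0231 -0.211 ]
```

View pics/w1.png

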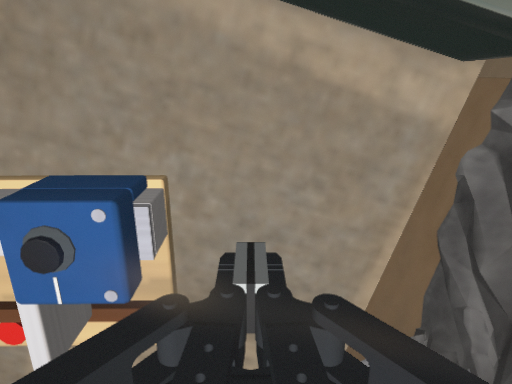

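The closed fingertip is at (250,262), to the right of the carriage's push face at about (135,250), and the way is clear. Advancing.

```bash
python3 -m crank '[[[0,0,0,3,-10,3,1],[0,0,0,6,-20,4,1],[0,0,0,7,-27,5,1],[0,0,0,7,-32,5,1],[0,0,0,7,-35,5,1]]]'; python3 -m crank '[[[0,0,0,0,-3,0,1],[0,0,0,0,-6,0,1],[0,0,0,0,-9,0,1],[0,0,0,0,-12,0,1],[0,0,0,0,-15,0,1]]]'; python3 - <<'E'
from h import *
goal(.03,-.17,.052);s=arm.observe();print(s['force'])
p,d=arm.capture('top'); C=cam('top'); v,u=np.mgrid[165:285,240:385]; W=world(C,np.c_[u.ravel(),v.ravel()],d)
hsv=cv2.cvtColor(p,cv2.COLOR_RGB2HSV); m=cv2.inRange(hsv,(100,120,60),(125,255,255))[165:285,240:385].ravel()>0
k=m&(W[:,2]>.06)&(W[:,2]<.075); F=fence(W[k]); print(len(F),np.percentile(F,[1,50,99],axis=0))
E
```

```text
time: 1.82
eef_pos: [0.5472, -0.424, 0.0773]
eef_rot: [180.0, -0.0, 16.5]
force: [-0.3, -0.4, -0.3]
grip_width: 0.0001
gripper_force: 0.0
time: 2.23
eef_pos: [0.5431, -0.4115, 0.077]
eef_rot: [179.9, -0.0, 16.4]
force: [2.3, -4.5, -2.0]
grip_width: -0.0001
gripper_force: 2.2
shift [-0.3  7.7  0. ] turn [ 0.13 -0.03 -0.01] now [ 0.0303 -0.1623]
[ 2.26192018 -4.4863271  -2.01418307]Traceback (most recent call last):
  File "<stdin>", line 5, in <module>
    return _quantile_unchecked(
        a, q, axis, out, overwrite_input, method, keepdims, weights)
    return _ureduce(a,
                    func=_quantile_ureduce_func,
    ...<5 lines>...
                    overwrite_input=overwrite_input,
                    method=method)
    r = func(a, **kwargs)
    result = _quantile(arr,
                       quantiles=q,
    ...<2 lines>...
                       out=out,
                       weights=wgt)
    slices_having_nans = np.isnan(arr[-1, ...])
                                  ~~~^^^^^^^^^
IndexError: index -1 is out of bounds for axis 0 with size 0
```

```bash
cat > car.py <<'E'
from h import *
C=cam('wrist');p,d=arm.capture('wrist'); s=arm.observe()
v,u=np.mgrid[0:384,0:512]; W=world(C,np.c_[u.ravel(),v.ravel()],d).reshape(384,512,3)
hsv=cv2.cvtColor(p,cv2.COLOR_RGB2HSV); F=fence(W); z=W[...,2]
b=(cv2.inRange(hsv,(100,120,50),(125,255,255))>0)&(abs(z-.067)<.003)
if b.sum():
    print('blue y',np.percentile(F[b],[.5,50,99.5],axis=0).round(4).tolist(),'ztop',np.median(z[b]).round(4))
    dk=((hsv[...,2]<60)&(F[...,0]>.01)&(F[...,0]<.05)&(z>.066)&(z<.078)&(F[...,1]>np.percentile(F[b][:,1],1))).astype(np.uint8)
    n,l,st,c=cv2.connectedComponentsWithStats(dk)
    if n>1:
        i=1+np.argmax(st[1:,4]); r=z[l==i]; print('pin px',c[i].round(1),st[i].tolist(),'depth F',np.median(F[l==i],0).round(4),'ztop',np.percentile(r,[50,80]).round(4),'ray',fence(onz(C,c[i],.0735)).round(4))
print('tcp',fence(s['eef_pos']).round(4),s['eef_pos'][2].round(4),'force fence',(s['force'][:2]@EX).round(1),(s['force'][:2]@EY).round(1),'t',s['time'])
import sys
if len(sys.argv)>1: cv2.imwrite('pics/'+sys.argv[1],p[:,:,::-1])
E
python3 car.py
```

```text
blue y [[0.0083, -0.1463], [0.0408, -0.1221], [0.0564, -0.0945]] ztop 0.066
pin px [146.8 261.7] [130, 257, 30, 15, 110] depth F [ 0.0419 -0.1184] ztop [0.0719 0.0726] ray [[ 0.0424 -0.1187]]
tcp [ 0.0303 -0.1609] 0.0768 force fence -0.1 -0.1 t 2.3333
```

```bash
python3 -m crank '[[[0,0,0,0,-5,0,1],[0,0,0,0,-10,0,1],[0,0,0,0,-15,0,1],[0,0,0,0,-20,0,1],[0,0,0,0,-24,0,1]]]'; python3 car.py; python3 -m crank '[[[0,0,0,0,-2,0,1],[0,0,0,0,-4,0,1],[0,0,0,0,-6,0,1],[0,0,0,0,-8,0,1],[0,0,0,0,-10,0,1]]]'; python3 car.py w2.png
```

```text
time: 2.75
eef_pos: [0.5358, -0.3871, 0.0769]
eef_rot: [180.0, 0.0, 16.4]
force: [0.0, -4.3, -1.7]
grip_width: 0.0001
gripper_force: 2.3
blue y [[0.0084, -0.1221], [0.0408, -0.0976], [0.0562, -0.0703]] ztop 0.066
pin px [147.3 261.9] [131, 257, 30, 16, 120] depth F [ 0.0418 -0.0943] ztop [0.0719 0.0727] ray [[ 0.0422 -0.0945]]
tcp [ 0.0304 -0.1358] 0.0767 force fence 0.3 -0.6 t 2.8
time: 3.22
eef_pos: [0.5331, -0.3773, 0.0767]
eef_rot: [-179.9, 0.0, 16.4]
force: [-0.3, -0.3, 0.6]
grip_width: 0.0
gripper_force: 0.1
blue y [[0.0082, -0.1117], [0.0405, -0.0867], [0.0562, -0.0599]] ztop 0.066
pin px [148.6 260.2] [130, 255, 33, 18, 134] depth F [ 0.0416 -0.084 ] ztop [0.0696 0.0705] ray [[ 0.0432 -0.085 ]]
tcp [ 0.0305 -0.1262] 0.0765 force fence 1.1 -0.0 t 3.2667
```

View pics/w2.png

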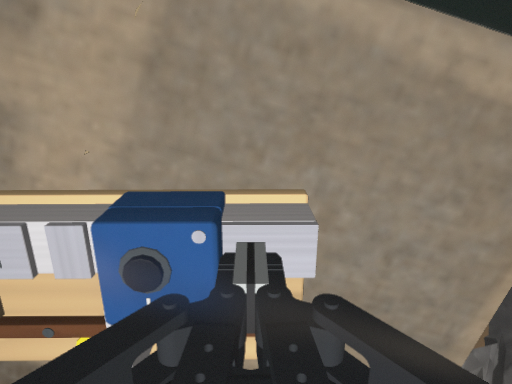

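The black pin head at (145,270) now stands lower. The carriage is in the first (white) notch at about y −80, with the finger at the push face. I need about 29 mm more to reach the red notch.

```bash
python3 -m crank '[[[0,0,0,0,-4,0,1],[0,0,0,0,-8,0,1],[0,0,0,0,-12,0,1],[0,0,0,0,-16,0,1],[0,0,0,0,-20,0,1]]]'; python3 -m crank '[[[0,0,0,0,-1,0,1],[0,0,0,0,-2,0,1],[0,0,0,0,-3,0,1],[0,0,0,0,-3,0,1],[0,0,0,0,-3,0,1]]]';python3 car.py
```

```text
time: 3.68
eef_pos: [0.5276, -0.3591, 0.0769]
eef_rot: [179.9, -0.0, 16.4]
force: [0.5, -4.1, -1.4]
grip_width: -0.0001
gripper_force: 2.2
time: 4.1
eef_pos: [0.5267, -0.3556, 0.0768]
eef_rot: [-180.0, 0.0, 16.4]
force: [-1.2, -0.7, 0.2]
grip_width: 0.0001
gripper_force: 0.6
blue y [[0.0083, -0.0891], [0.0409, -0.0647], [0.0562, -0.0374]] ztop 0.066
pin px [147.2 262.9] [130, 258, 32, 18, 130] depth F [ 0.0416 -0.0615] ztop [0.0718 0.0728] ray [[ 0.0419 -0.0616]]
tcp [ 0.0304 -0.104 ] 0.0768 force fence -0.6 -0.8 t 4.15
```

```bash
python3 -m crank '[[[0,0,0,0,-1,0,1],[0,0,0,0,-2,0,1],[0,0,0,0,-3,0,1],[0,0,0,0,-4,0,1],[0,0,0,0,-4,0,1]]]';python3 car.py; python3 -m crank '[[[0,0,0,0,-0.5,0,1],[0,0,0,0,-1,0,1],[0,0,0,0,-1.5,0,1],[0,0,0,0,-1.5,0,1]]]';python3 car.py
```

```text
time: 4.57
eef_pos: [0.5255, -0.3514, 0.0766]
eef_rot: [-179.9, 0.0, 16.4]
force: [-0.2, -0.3, 0.2]
grip_width: 0.0005
gripper_force: 0.0
blue y [[0.0085, -0.0845], [0.0407, -0.06], [0.0561, -0.0329]] ztop 0.066
pin px [147.6 263. ] [129, 257, 33, 20, 136] depth F [ 0.0415 -0.0571] ztop [0.0715 0.072 ] ray [[ 0.042  -0.0574]]
tcp [ 0.0305 -0.0996] 0.0766 force fence 0.7 -0.0 t 4.6167
time: 4.95
eef_pos: [0.5253, -0.3504, 0.0767]
eef_rot: [-180.0, -0.0, 16.4]
force: [-0.0, -0.5, -0.9]
grip_width: 0.0001
gripper_force: 0.1
blue y [[0.0084, -0.0837], [0.0408, -0.059], [0.0561, -0.0319]] ztop 0.066
pin px [147.9 262.3] [130, 257, 32, 18, 137] depth F [ 0.0415 -0.0561] ztop [0.0709 0.0718] ray [[ 0.0423 -0.0565]]
tcp [ 0.0304 -0.0986] 0.0767 force fence 0.8 -0.7 t 5.0
```

```bash
python3 -m crank '[[[0,0,0,0,-0.5,0,1],[0,0,0,0,-1,0,1],[0,0,0,0,-1.5,0,1],[0,0,0,0,-1.5,0,1],[0,0,0,0,-1.5,0,1]]]';python3 car.py;  python3 -m crank '[[[0,0,0,0,0,0,1],[0,0,0,0,10,0,1],[0,0,0,0,25,0,1],[0,0,0,0,25,0,1]]]';python3 car.py w3.png
```

```text
time: 5.42
eef_pos: [0.5248, -0.3491, 0.0767]
eef_rot: [-180.0, 0.0, 16.4]
force: [-0.5, 0.8, 0.1]
grip_width: -0.0002
gripper_force: 0.0
blue y [[0.008, -0.081], [0.04, -0.0559], [0.0561, -0.0291]] ztop 0.066
pin px [145.8 259.7] [127, 254, 33, 18, 128] depth F [ 0.0414 -0.0533] ztop [0.0687 0.0695] ray [[ 0.0434 -0.0544]]
tcp [ 0.0304 -0.0973] 0.0768 force fence -0.5 0.6 t 5.4667
time: 5.8
eef_pos: [0.5327, -0.376, 0.0775]
eef_rot: [179.8, -0.1, 16.4]
force: [0.5, -0.2, -0.2]
grip_width: 0.0001
gripper_force: 0.0
blue y [[0.0061, -0.0808], [0.0346, -0.0574], [0.0561, -0.0291]] ztop 0.066
pin px [ 72.7 272.8] [54, 254, 41, 37, 979] depth F [ 0.0345 -0.0491] ztop [0.0696 0.0701] ray [[ 0.0372 -0.0518]]
tcp [ 0.0303 -0.1241] 0.0771 force fence -0.2 -0.2 t 5.85
```

View pics/w3.png

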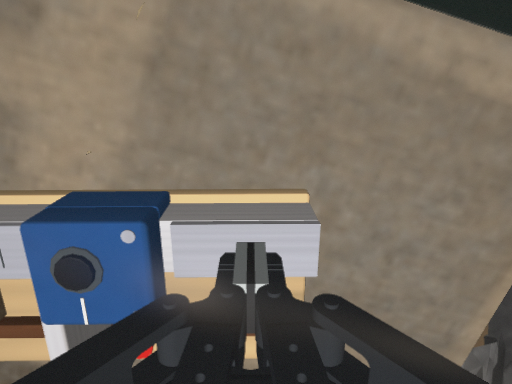

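The pin has dropped 3 mm and the block jumped ahead on its own, so it is clicked in at about y −49 and the finger is free. Next I lift and travel over to the piece's left end.

```bash
python3 -m crank '[[[0,0,0,0,0,-35,1],[0,0,0,0,0,-70,1],[0,0,0,-10,-35,-75,1],[0,0,0,-20,-75,-75,1],[0,0,0,-30,-115,-75,1]]]'; python3 -m crank '[[[0,0,0,-5,-40,0,1],[0,0,0,-9,-80,0,1],[0,0,0,-9,-120,0,1],[0,0,0,-9,-160,0,1],[0,0,0,-9,-190,0,1]]]'; python3 -m crank '[[[0,0,0,0,-1,0,1],[0,0,0,0,-1,0,1]]]'; python3 - <<'E'
from h import *
goal(-.0085,.19,.02)
p,d=arm.capture('wrist'); cv2.imwrite('pics/w4.png',p[:,:,::-1])
E
```

```text
time: 6.27
eef_pos: [0.4703, -0.2709, 0.1528]
eef_rot: [179.9, -0.1, 16.3]
force: [1.3, 1.6, 0.6]
grip_width: -0.0003
gripper_force: 0.0
time: 6.68
eef_pos: [0.4066, -0.089, 0.1514]
eef_rot: [-179.9, 0.0, 16.4]
force: [0.1, 0.4, -0.1]
grip_width: -0.0001
gripper_force: 0.0
time: 6.85
eef_pos: [0.4075, -0.0892, 0.1518]
eef_rot: [180.0, -0.0, 16.6]
force: [0.4, -0.2, 0.6]
grip_width: 0.0
gripper_force: 0.0
shift [  0.2  -4.8 106.8] turn [ 0.01 -0.02  0.18] now [-0.0087  0.1852]
```

View pics/w4.png

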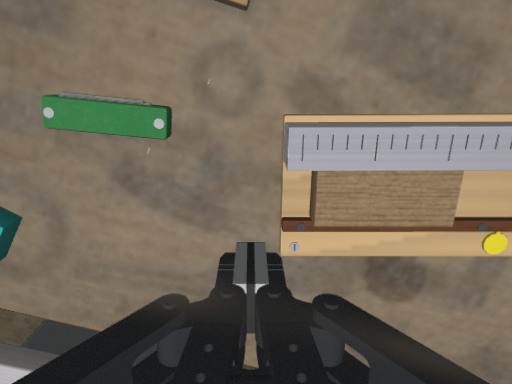

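The piece's left end is at (313,198) in the open channel, and nothing is near the finger. I'll descend and estimate the stop face from the first depth image.

```bash
python3 -m crank '[[[0,0,0,0,-5,35,1],[0,0,0,0,-5,70,1],[0,0,0,0,-5,95,1],[0,0,0,0,-5,106,1],[0,0,0,0,-5,107,1]]]'; python3 - <<'E'
from h import *
W=np.load('W.npy').reshape(-1,3); F=fence(W)
k=(W[:,2]>.055)&(W[:,2]<.07)&(F[:,0]<-.002)&(F[:,0]>-.04); print('plate top y (start)',np.percentile(F[k],[2,50,98],axis=0).round(4),k.sum())
goal(-.0085,.16,.02)
p,d=arm.capture('top'); C=cam('top'); v,u=np.mgrid[165:285,240:385]; W=world(C,np.c_[u.ravel(),v.ravel()],d); F=fence(W); np.save('W2.npy',W)
k=(W[:,2]>.055)&(W[:,2]<.07)&(F[:,0]<-.002)&(F[:,0]>-.04)&(F[:,1]<.05); print('plate top now',np.percentile(F[k],[2,50,98],axis=0).round(4) if k.any() else None)
k=(W[:,2]>.06)&(W[:,2]<.07)&(F[:,0]>.008)&(F[:,0]<.06)&(F[:,1]<.05); print('block now',np.percentile(F[k],[1,50,99],axis=0).round(4) if k.any() else None)
cv2.imwrite('pics/top2.png',p[:,:,::-1])
E
```

```text
time: 7.32
eef_pos: [0.4046, -0.0861, 0.0419]
eef_rot: [-179.8, 0.3, 16.3]
force: [0.5, -0.1, -0.0]
grip_width: 0.0
gripper_force: 0.0
plate top y (start) [[-0.0364 -0.1095]
 [-0.019  -0.1034]
 [-0.0031 -0.0994]] 53
shift [ 2.2 29.  -3.2] turn [-0.2   0.26 -0.08] now [-0.0107  0.189 ]
plate top now [[-0.0369 -0.0376]
 [-0.0201 -0.0319]
 [-0.0027 -0.0278]]
block now [[ 0.0086 -0.0809]
 [ 0.0308 -0.0541]
 [ 0.0549 -0.0278]]
```

The block now spans y −81 to −28, so it is clicked in at −50 (red). The stop face is at about −28 and I expect butt contact near TCP y 0.090.

```bash
python3 -m crank '[[[0,0,0,2,10,-3,1],[0,0,0,2,18,-3,1],[0,0,0,2,24,-3,1],[0,0,0,2,30,-3,1],[0,0,0,2,35,-3,1]]]';python3 -m crank '[[[0,0,0,0,6,0,1],[0,0,0,0,12,0,1],[0,0,0,0,18,0,1],[0,0,0,0,24,0,1],[0,0,0,0,30,0,1]]]'; python3 -m crank '[[[0,0,0,0,6,0,1],[0,0,0,0,12,0,1],[0,0,0,0,17,0,1],[0,0,0,0,20,0,1],[0,0,0,0,22,0,1]]]'; cat > look.py <<'E'
from h import *
p,d=arm.capture('top'); C=cam('top'); v,u=np.mgrid[165:285,240:385]; W=world(C,np.c_[u.ravel(),v.ravel()],d); F=fence(W)
k=(W[:,2]>.06)&(W[:,2]<.07)&(F[:,0]>.008)&(F[:,0]<.06)&(F[:,1]<.05)&(F[:,1]>-.2); print('block',np.percentile(F[k],[1,50,99],axis=0).round(4).tolist() if k.any() else None)
k=(W[:,2]>.031)&(W[:,2]<.040)&(F[:,0]>-.035)&(F[:,0]<.012)&(F[:,1]>-.06); print('piece',np.percentile(F[k],[1,50,99],axis=0).round(4).tolist() if k.any() else None, cv2.minAreaRect((F[k]*1000).astype(np.float32)))
goal(-.0085,.0904,.02); s=arm.observe(); print('Fy',s['force'][:2]@EY,s['time'])
import sys
if len(sys.argv)>1: cv2.imwrite('pics/'+sys.argv[1],cv2.resize(p[165:285,235:400],None,fx=4.8,fy=4.8,interpolation=cv2.INTER_CUBIC)[:,:,::-1])
E
python3 look.py
```

```text
time: 7.78
eef_pos: [0.4193, -0.1202, 0.0487]
eef_rot: [179.9, -0.1, 16.4]
force: [-0.0, -0.2, 0.3]
grip_width: -0.0002
gripper_force: 0.0
time: 8.2
eef_pos: [0.427, -0.1481, 0.0477]
eef_rot: [-180.0, 0.0, 16.4]
force: [-1.4, 1.5, 1.6]
grip_width: -0.0002
gripper_force: 0.7
time: 8.62
eef_pos: [0.4332, -0.1692, 0.0477]
eef_rot: [-180.0, 0.0, 16.4]
force: [-0.1, 1.2, 1.3]
grip_width: 0.0004
gripper_force: 0.7
block [[0.0085, -0.0807], [0.0312, -0.0564], [0.0553, -0.0279]]
piece [[-0.0328, -0.0286], [-0.0216, -0.0035], [0.009, 0.0771]] ((-11.408939361572266, 26.884973526000977), (112.1442642211914, 44.09747314453125), 88.44731140136719)
shift [-1.8 10.6  2.8] turn [ 0.01 -0.   -0.01] now [-0.0067  0.101 ]
Fy -0.469860523493224 8.6667
```

```bash
python3 -m crank '[[[0,0,0,0,2,0,1],[0,0,0,0,4,0,1],[0,0,0,0,6,0,1],[0,0,0,0,7,0,1],[0,0,0,0,8,0,1]]]'; python3 -m crank '[[[0,0,0,0,0.5,0,1],[0,0,0,0,1,0,1],[0,0,0,0,1.5,0,1]]]'; python3 look.py
```

```text
time: 9.08
eef_pos: [0.4354, -0.1765, 0.0477]
eef_rot: [-180.0, 0.0, 16.4]
force: [-0.8, 0.9, 0.3]
grip_width: -0.0001
gripper_force: 0.3
time: 9.33
eef_pos: [0.4358, -0.1778, 0.0477]
eef_rot: [-180.0, 0.0, 16.4]
force: [0.7, 0.4, 0.4]
grip_width: 0.0001
gripper_force: 0.2
block [[0.0084, -0.0815], [0.0344, -0.0599], [0.055, -0.028]]
piece [[-0.0327, -0.0284], [-0.0228, -0.0143], [0.0024, 0.069]] ((-13.003227233886719, 23.087413787841797), (39.413536071777344, 103.67523193359375), 0.04261667653918266)
shift [-1.8  1.6  2.8] turn [ 0.01 -0.    0.01] now [-0.0067  0.092 ]
Fy -0.31605807353949733 9.3833
```

```bash
for i in 1 ; do python3 -m crank '[[[0,0,0,0,0.5,0,1],[0,0,0,0,1,0,1],[0,0,0,0,1,0,1]]]'|grep -i force;  python3 -m crank '[[[0,0,0,0,0.5,0,1],[0,0,0,0,0.5,0,1]]]'|grep -i force;  python3 -m crank '[[[0,0,0,0,0.5,0,1],[0,0,0,0,0.5,0,1]]]'|grep -i force; done; python3 look.py
```

```text
force: [-1.3, 0.3, -0.0]
gripper_force: 0.1
force: [-0.2, 0.1, -0.6]
gripper_force: 0.2
force: [0.1, 1.7, 1.0]
gripper_force: 1.2
block [[0.0086, -0.0811], [0.0354, -0.0605], [0.055, -0.0282]]
piece [[-0.0325, -0.0287], [-0.0223, -0.0152], [0.009, 0.0699]] ((-10.890213012695312, 22.955101013183594), (103.44507598876953, 43.535213470458984), 89.54226684570312)
shift [-1.8  0.   2.8] turn [-0.04  0.01  0.01] now [-0.0067  0.0904]
Fy 2.6677497003697157 10.0167
```

```bash
python3 -m crank '[[[0,0,0,0,0.5,0,1],[0,0,0,0,0.5,0,1]]]'|grep -i force; python3 -m crank '[[[0,0,0,0,0.3,0,1],[0,0,0,0,0.3,0,1]]]'|grep -i force; python3 look.py
```

```text
force: [-1.0, 4.6, 4.0]
gripper_force: 2.6
force: [-2.3, 6.6, 2.8]
gripper_force: 3.1
block [[0.0085, -0.0814], [0.0347, -0.0595], [0.0554, -0.0282]]
piece [[-0.0322, -0.0282], [-0.0232, -0.0144], [0.0034, 0.0698]] ((-10.903623580932617, 22.937929153442383), (103.0079116821289, 42.64212417602539), 89.87386322021484)
shift [-1.7 -0.2  2.7] turn [-0.1   0.03  0.01] now [-0.0068  0.0902]
Fy 4.920626831831932 10.4
```

Firm contact at about 5 N, and the carriage is unmoved. Backing off, lifting, and verifying.

```bash
python3 -m crank '[[[0,0,0,0,-5,0,1],[0,0,0,0,-20,0,1],[0,0,0,0,-50,0,1],[0,0,0,0,-85,-5,1],[0,0,0,0,-110,-35,1]]]'; python3 -m crank '[[[0,0,0,0,-20,-40,1],[0,0,0,0,-50,-80,1],[0,0,0,0,-80,-90,1],[0,0,0,0,-80,-90,1],[0,0,0,0,-80,-90,1]]]'; python3 look.py top3.png
```

```text
time: 10.82
eef_pos: [0.4002, -0.0715, 0.0785]
eef_rot: [-179.6, 0.5, 16.4]
force: [-0.3, 0.2, 0.5]
grip_width: 0.0001
gripper_force: 0.0
time: 11.23
eef_pos: [0.3833, 0.0031, 0.174]
eef_rot: [179.9, -0.2, 16.6]
force: [-0.5, -0.6, -0.6]
grip_width: -0.0002
gripper_force: 0.0
block [[0.0085, -0.0812], [0.031, -0.054], [0.055, -0.0282]]
piece [[-0.0324, -0.028], [-0.0103, 0.0237], [0.0116, 0.0758]] ((-10.38845443725586, 23.962905883789062), (44.74677276611328, 105.6240005493164), 0.1832147240638733)
shift [ -2.5 189.3 128. ] turn [ 0.08 -0.07  0.15] now [-0.0067  0.2799]
Fy -0.24896012586276794 11.2833
```

View pics/top3.png

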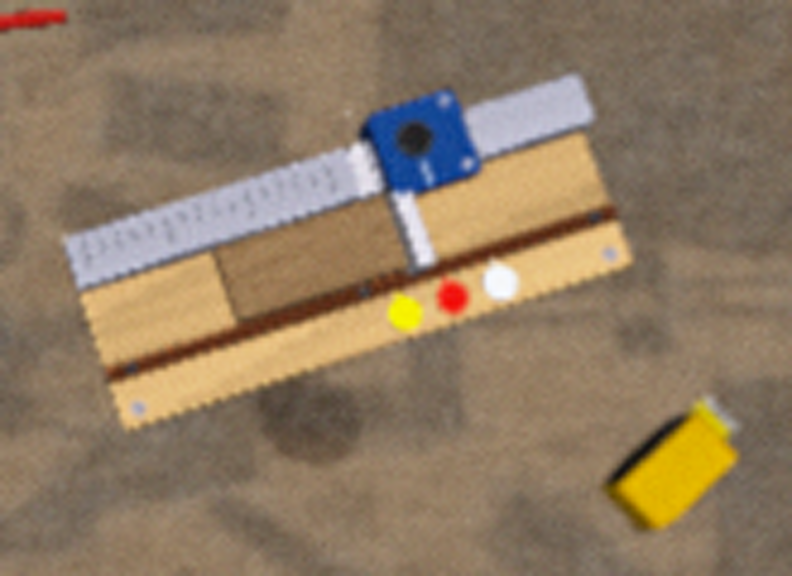

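The crop shows the index line at (430,172), in line with the red tag at (453,297) across the fence. The piece butts against the stop plate at (400,230), and the tape is untouched. Handing in.

```bash
python3 -c "
from bench import arm
print(arm.hand_in())"
```

```text
the job is handed in; nothing more can be done
None
```

I handed the job in with the carriage clicked into the red-tag notch and the work piece butted against the stop plate; the tool was clear of everything, at about 11 s, and the judging result was not shown.

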